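Swing the drill plate over onto the blank

ROBOT

A 7-joint arm with a two-finger parallel gripper is mounted at the origin on the work surface. World frame = base frame: x ahead of the robot, y to its left, z up, the work surface at z = 0. Lengths are in m, angles in rad, forces in N, time in s.
With the tool pointing down it reaches from about 0.4 to 0.875 m from the base axis. Payload 19.3 kg.
Tool frame: the origin (TCP) lies midway between the tips of the shut fingers; the grasp point (between the pads) lies 19 mm behind it; y points along the fingers, x is the direction in which the jaws open and shut, and the axes are right-handed (so a half turn about y gives the same grasp; the last joint's range is limited). The gripper opens to 85 mm and grips with 20 to 120 N. Pads are 22 mm wide; open, the fingers measure 114 mm over their backs; the gripper's body (76 mm by 85 mm) begins 54 mm behind the grasp point. The pads swing forward as they close: fully open they stand 13 mm farther back than shut.
Start: joints at [1.161, 0.521, -0.036, 1.599, 0.021, 1.021, -0.113], TCP at [0.208, -0.589, 0.231] pointing down, gripper open.
Joint ranges: [-2.91, 2.91], [-0.3, 2.13], [-1.5, 1.42], [0.17, 2.43], [-1.26, 4.41], [0.16, 1.93], [-2.52, 2.52]. Speed limits (rad/s): [1.89, 1.89, 2.39, 2.39, 3.01, 3.01, 3.01].

INTERFACE

Orientations are given as a rotation vector (axis times angle).
In Python, from rig import * gives the robot as it stands. The module is installed in compiled form; this text tells all that it offers.
- The arm moves only by the shell command python3 -m crank 'ROWS' [FORCE]. ROWS is JSON, a list of rows, each an object with "slide": the shift along the tool's x, y, z in mm, a list of three; "twist": the turn, a rotation vector about the tool's x, y, z in degrees, a list of three; "gripper": the closure, from 0 (fully open) to 1 (shut). In form: [{"slide": [x, y, z], "twist": [rx, ry, rz], "gripper": gripper}, ...]. A call has exactly 8 rows; each row is the pose to reach, as a shift and turn from the pose commanded when the call began, along the tool's axes at that moment; what a row does not reach only later rows make up. A row lasts 1/8 s, in which the tool goes at most 62.5 mm and 10.7 degrees, less where a joint would pass 70% of its speed; a pose out of reach is approached as far as the arm can. A call with a gripper value outside its range is refused whole. The fingers move at their own pace and stop on an object; FORCE is the grip in N (left out, the last holds). Time passes only in rows, so rows that repeat a pose let the fingers close, or fill a call up. It gives the time, the measured TCP pose, the force and the opening at its end, in the units of the state.
- observe(): the state, without advancing time (a new reading comes with each control period).
- capture(name): name is "scene" or "top" or "wrist"; returns a dict with "img" (384x512x3 uint8, blue, green, red), "camera_matrix" (3x3 intrinsics, pixels), "distortion" ([k1, k2, p1, p2, k3] as OpenCV has them; the pictures are not rectified), "eye" and "rotation" of the camera in the world. Camera axes: x right, y up, looking along -z (the intrinsics and any distortion apply to the point x, -y, -z); pixel columns grow to the right and rows downward; lengths in m; the calibration is good to about 2 mm. A picture is of the moment at which its call begins. There is no depth.
- job_done(): hands the job in, once; it reports no verdict.
The state is a dict: "t": time; "joint_positions": joint angles; "qd": joint speeds; "joint_torque": joint torques, N m; "eef_pos": TCP position; "tool_rot": TCP orientation; "wrist_force": force on the tool from outside, world axes, zero at the start; "ft_torque": the same for the moment, N m; "finger_gap": finger opening in m.
Only numpy, scipy, OpenCV 4.12 (cv2) and the standard library are available. Lean on these libraries where they do the work, as an engineer would, in place of code of your own. Each camera call takes 0.05 s, during which the arm holds its last target.

TASK

The drill jig on the bench stands open. With a fingertip, push its hinged drill plate up and right over its spine and press it gently down until it lies flat over the metal blank on the other side, then leave it there. Do not pinch the plate between the fingers or let it slam, leave the blank seated in its nest, and do not disturb the bottle, screwdriver and collar.

Things in the scene. Friction and masses are not known exactly. Their poses are not given: they have to be found in the camera images.
- jig: Drill jig of dark steel, bolted to the bench. Origin: on the bench below the middle of the spine; z up. The spine (hinge axis) runs along the jig's x, 69 mm up. The open plate lies over the -y side, nest and blank are on the +y side. Base plate 150 x 200 x 12 mm, y = -55 to +145 mm; nest deck 104 x 105 mm, 40 mm high, y = +20 to +125 mm; outward of y = -55 mm only bare bench is under the plate.
- spine (a point): Middle of the spine (hinge axis), 69 mm above the bench. Cheeks 12 mm thick at both ends of it: outer faces at jig x = +-71 mm, y = +-15 mm, top 84 mm high. A rest bar for the open plate at jig y = -30 to -42 mm and two rest posts for the closed plate, 12 mm across, at jig x = +-43, y = +112 mm, all 65 mm high.
- leaf (a joint): Angle of the drill plate about the spine: 0 = lying open, level, on the jig's -y side; pi/2 = upright; pi = flat over the nest (+y side); stops at 0 and pi. Starts at 0.02 to 0.3. The plate weighs 0.17 to 0.34 kg. The hinge is stiff (0.3 N m friction): the plate stays wherever it is left and must be pushed all the way (about 2 to 6 N at the free edge).
- leaf_edge (a point): Middle of the free edge, at half thickness, of the drill plate: plain aluminium with four brass bushes, 110 mm wide along the spine, 8 mm thick, its mid-plane through the spine axis, this edge 120 mm from the axis. When open, the edge overhangs the bench with at least 65 mm free below it.
- blank: Loose plain steel-coloured block 60 x 60 x 20 mm, 0.2 kg, seated between five 10 mm high pins on the nest deck. Origin: centre of its underside, 40 mm above the bench. Its top is 5 mm below the closed plate.
- nest (a point): Fixed point: centre of the nest on the deck, 40 mm above the bench, 62 mm from the spine on the jig's +y side.
- bottle: Bystander: white plastic bottle 48 mm across, 130 mm tall, standing. Origin: centre of its underside.
- screwdriver: Bystander: wooden-handled screwdriver about 200 mm long lying on the bench beyond the jig, roughly across the spine. Its axis x runs from the handle to the tip.
- collar: Bystander: steel shaft collar, a ring 60 mm across, 34 mm bore, 30 mm high, lying flat. Origin: centre of its underside.
There are look-alikes about, which are no part of the job. Leave any black, turquoise or yellow look-alike of the blank alone.

How it is judged:
By the outcome, as a careful person would: the job done as asked, in the order asked, and still so for the second after the job is handed in, with the robot touching nothing.
It also fails if it takes over 43 s, if anything falls off the work surface, if the arm or the gripper's body presses on something with over 40 N, if the wrist force passes 120 N, or if a joint passes its speed limit or range.

## Working session

There is one attempt and no reset: what is moved stays moved. The work goes in short steps, Python scripts to look and compute and a shell command to move; the robot and the scene stay as the last step left them, time stands still between calls to the robot, and variables do not carry over. Pictures are saved under pics/ and viewed, and the job is handed in when it is done.

```bash
mkdir -p pics
cat > h.py <<'E'
from rig import *
import numpy as np, cv2
from scipy.spatial.transform import Rotation as R
def ray(c,u,v):
    p=cv2.undistortPoints(np.array([[[u,v]]],float),c["camera_matrix"],np.array(c["distortion"],float))[0,0]
    d=np.array(c["rotation"])@np.array([p[0],-p[1],-1.0]); return np.array(c["eye"]),d/np.linalg.norm(d)
def onz(c,u,v,z):
    e,d=ray(c,u,v); return e+d*(z-e[2])/d[2]
def proj(c,P):
    q=np.array(c["rotation"]).T@(np.array(P,float)-np.array(c["eye"]))
    q=np.array([q[0],-q[1],-q[2]])
    return cv2.projectPoints(q.reshape(1,1,3),np.zeros(3),np.zeros(3),c["camera_matrix"],np.array(c["distortion"],float))[0][0,0]
E
python3 - <<'E'
from h import *
import pickle
for n in ["scene","top","wrist"]:
    c=capture(n); c={k:(np.array(v)) for k,v in c.items()}; pickle.dump(c,open(n+".pkl","wb"))
    cv2.imwrite(f"pics/{n}0.png",c["img"]); print(n,c["eye"],c["rotation"][:,2])
s=observe(); print(s["t"],s["eef_pos"],s["tool_rot"],s["wrist_force"],s["finger_gap"]); print(R.from_rotvec(s["tool_rot"]).as_matrix().round(3))
E
```

```text
Traceback (most recent call last):
IndexError: too many indices for array: array is 1-dimensional, but 2 were indexed
```

Run:
```python
from h import *
import pickle
for n in ["scene","top","wrist"]:
    c=capture(n); c={k:(np.array(v)) for k,v in c.items()}; print(n,c["eye"],c["rotation"])
    c["rotation"]=R.from_rotvec(c["rotation"]).as_matrix() if c["rotation"].shape==(3,) else R.from_quat(c["rotation"]).as_matrix()
    print(c["rotation"].round(2).tolist())
    pickle.dump(c,open(n+".pkl","wb"))
    cv2.imwrite(f"pics/{n}0.png",c["img"])
s=observe(); print(s["t"],s["eef_pos"],s["tool_rot"],s["wrist_force"],s["finger_gap"]); print(R.from_rotvec(s["tool_rot"]).as_matrix().round(3))
```

```text
scene [ 1.1047635  -0.47027268  0.89059803] [0.71517569 0.28600896 0.70396995]
[[0.74, -0.49, 0.47], [0.68, 0.54, -0.5], [-0.01, 0.68, 0.73]]
top [0.42292693 0.07923381 1.14924637] [ 0.10521607 -0.14116246 -1.58650279]
[[-0.02, 0.99, -0.16], [-1.0, -0.02, 0.02], [0.02, 0.16, 0.99]]
wrist [ 0.2685296  -0.5694475   0.37226819] [-0.22759714  0.16196463 -1.22377178]
[[0.33, 0.91, 0.24], [-0.94, 0.32, 0.09], [-0.0, -0.26, 0.97]]
0.2 [ 0.20821165 -0.58909121  0.23094466] [-1.35062481  0.95583684 -0.95481143] [0.3063355  0.56903151 0.54458167] 0.08550110752531588
[[ 0.333 -0.     0.943]
 [-0.943  0.001  0.333]
 [-0.001 -1.    -0.   ]]
```

View pics/scene0.png

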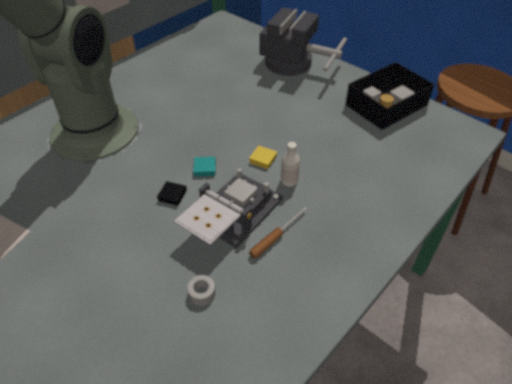

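View pics/top0.png

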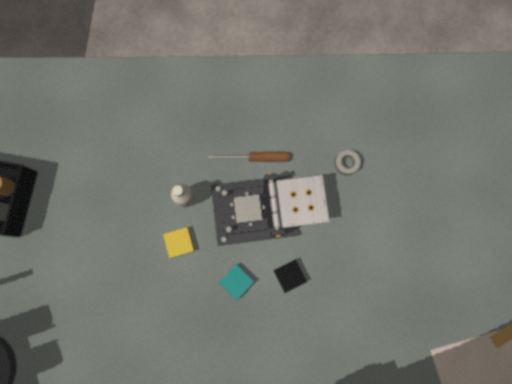

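View pics/wrist0.png

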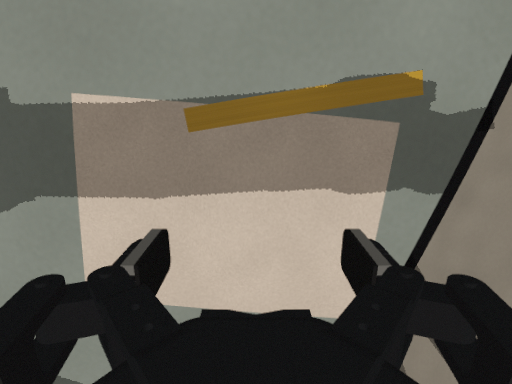

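Run:
```python
import cv2
a=cv2.imread("pics/top0.png")[150:270,150:370]; cv2.imwrite("pics/topz.png",cv2.resize(a,None,fx=3.6,fy=3.6,interpolation=cv2.INTER_CUBIC))
a=cv2.imread("pics/scene0.png")[140:260,150:320]; cv2.imwrite("pics/scz.png",cv2.resize(a,None,fx=4.5,fy=4.5,interpolation=cv2.INTER_CUBIC))
```

```text
(no output)
```

View pics/topz.png

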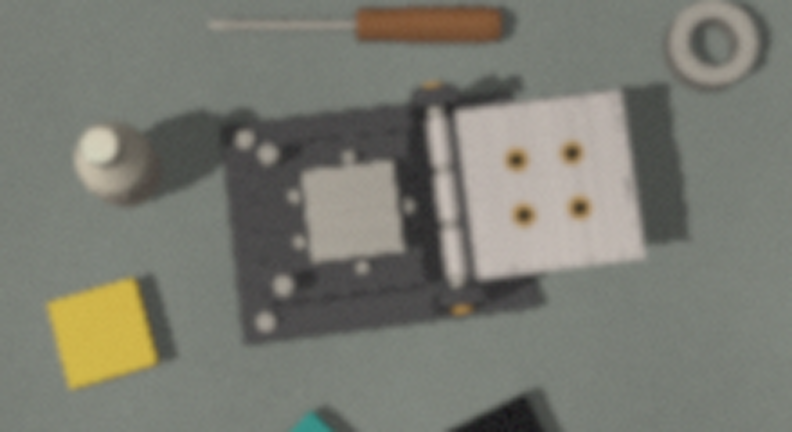

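View pics/scz.png

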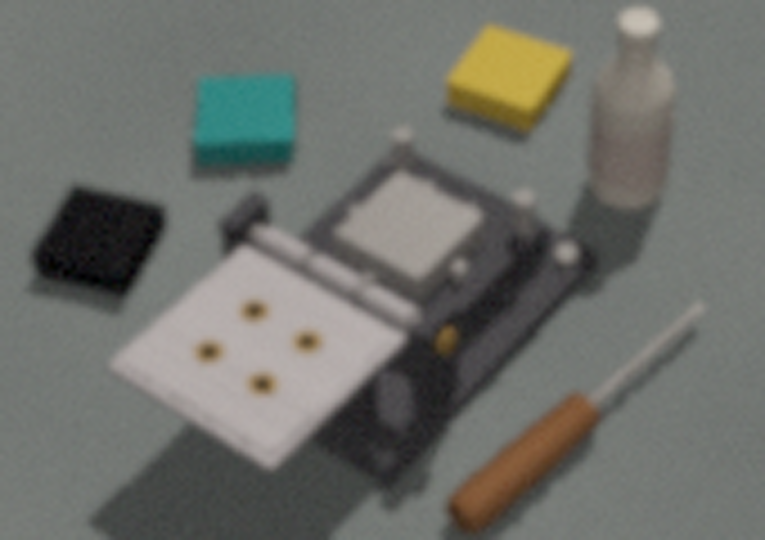

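Run:
```python
from h import *
import pickle
t=pickle.load(open("top.pkl","rb")); s=pickle.load(open("scene.pkl","rb"))
T=lambda x,y,z: onz(t,150+x/3.6,150+y/3.6,z)
S=lambda x,y,z: onz(s,150+x/4.5,140+y/4.5,z)
p=T(430,85,.069);q=T(460,310,.069);print("pivot ends",p,q,np.linalg.norm(p-q),(p+q)/2)
b=np.mean([T(*c,.06) for c in [(302,170),(390,160),(403,250),(313,263)]],0);print("blank",b)
bp=[T(*c,0.012) for c in [(222,125),(245,343),(545,305)]];print("base",bp,np.linalg.norm(bp[0]-bp[1]),np.linalg.norm(bp[2]-bp[1]))
bs=np.mean([S(*c,.06) for c in [(408,168),(485,213),(415,280),(333,226)]],0);print("blank scene",bs)
def tri(a,b):
    e1,d1=ray(t,150+a[0]/3.6,150+a[1]/3.6);e2,d2=ray(s,150+b[0]/4.5,140+b[1]/4.5)
    A=np.array([d1,-d2]).T;k=np.linalg.lstsq(A,e2-e1,rcond=None)[0]
    P,Q=e1+k[0]*d1,e2+k[1]*d2;return (P+Q)/2,np.linalg.norm(P-Q)
print("far corner",tri((622,90),(272,462)),"near corner",tri((645,258),(112,360)))
for a,c in [((516,159),(307,342)),((572,152),(262,384)),((580,207),(208,352)),((524,215),(254,310))]: print("bush",tri(a,c))
print("bottle base",T(120,175,0.05),S(628,195,0), "collar",T(713,43,.03), "screw",T(505,25,.015),T(360,25,.015),T(210,22,.005))
```

```text
pivot ends [0.6278109 0.0312544 0.069    ] [0.48139291 0.01560446 0.069     ] 0.147251994895886 [0.5546019  0.02342943 0.069     ]
blank [0.54750711 0.08346092 0.06      ]
base [array([0.61327962, 0.17122919, 0.012     ]), array([0.46543622, 0.15653846, 0.012     ]), array([ 0.48672386, -0.04506608,  0.012     ])] 0.14857149122229202 0.2027253144670129
blank scene [0.55058981 0.08579005 0.06      ]
far corner (array([ 0.62219315, -0.09110366,  0.07694382]), np.float64(0.004207322666644401)) near corner (array([ 0.51328398, -0.10111325,  0.07575008]), np.float64(0.004840445338464307))
bush (array([ 0.57815644, -0.02223307,  0.072744  ]), np.float64(0.0019044084805346204))
bush (array([ 0.58194778, -0.05827223,  0.07431634]), np.float64(0.002245749098992862))
bush (array([ 0.54603602, -0.06223802,  0.07427805]), np.float64(0.001842731322795997))
bush (array([ 0.54185311, -0.0259691 ,  0.07308792]), np.float64(0.0024217710224219463))
bottle base [0.57490749 0.23482613 0.05      ] [0.59301436 0.22976701 0.        ] collar [ 0.66091034 -0.16349472  0.03      ] screw [ 0.67919985 -0.02382472  0.015     ] [0.68082665 0.07600923 0.015     ] [0.68685767 0.17970597 0.005     ]
```

The scene view shows the open plate (four brass bushes), hinge at about (240,205), blank behind it at (240,188). In the top view the steel-coloured blank in the nest is at (248,208). The look-alikes are yellow (178,242), turquoise (237,281) and black (290,275), none of which I need to touch. The bottle is at (181,195), the collar at (348,161) and the screwdriver at (250,157). The plate is the white one with its free edge at the top view's right, (326,198), as confirmed in the enlarged crop.

Plan: shut the fingers, tilt the tool 45° toward the jig's +y, hook the tip under the free edge, and follow the arc round.

```bash
cat >> h.py <<'E'
O=np.array([.5555,.0235,0.]); U=np.array([.9944,.105,0]);U/=np.linalg.norm(U); V=np.array([-U[1],U[0],0]); J=np.stack([U,V,[0,0,1]],1)
def goal(x,y,z,phi):
    f=np.radians(phi); d=np.array([0,np.sin(f),-np.cos(f)]); X=np.array([1.,0,0])
    M=J@np.stack([X,d,np.cross(X,d)],1); return O+J@(np.array([x,y,z])/1000), M
def tipth(th,L=35,phi=45,r=85):  # TCP jig y,z for leaf angle th(deg)
    t=np.radians(th);f=np.radians(phi);p=np.array([-np.cos(t),np.sin(t)]);n=np.array([-np.sin(t),-np.cos(t)])
    d=np.array([np.sin(f),-np.cos(f)]);a=np.array([np.cos(f),np.sin(f)])
    if th<=90-phi: c=120*p+4*n-11*a+L*d
    elif th<=180-phi: c=r*p+4*n-11*a
    else: c=r*p+4*n+11*a
    return c[0],c[1]+69
def delta(x,y,z,phi,pose=None):
    s=observe(); p0,M0=(np.array(s["eef_pos"]),R.from_rotvec(s["tool_rot"]).as_matrix()) if pose is None else pose
    p,M=goal(x,y,z,phi)
    return (M0.T@(p-p0)*1000).round(1), np.degrees(R.from_matrix(M0.T@M).as_rotvec()).round(1)
def where():
    s=observe();p=J.T@(np.array(s["eef_pos"])-O)*1000; M=J.T@R.from_rotvec(s["tool_rot"]).as_matrix()
    print("t",round(s["t"],2),"jig",p.round(1),"dir",M[:,1].round(2),"x",M[:,0].round(2),"F",(J.T@np.array(s["wrist_force"])).round(1),"gap",round(s["finger_gap"],4)); print("q",np.round(s["joint_positions"],2))
E
python3 - <<'E'
from h import *
where(); print(delta(-10,-200,150,0))
E
```

```text
t 0.2 jig [-409.7 -572.7  230.9] dir [-0.  0. -1.] x [ 0.23 -0.97 -0.  ] F [0.4 0.5 0.5] gap 0.0855
q [ 1.16  0.52 -0.04  1.6   0.02  1.02 -0.11]
(array([-269.6,   81.1,  475.4]), array([ -0. , -76.6,  -0. ]))
```

```bash
python3 -m crank '[{"slide":[-17,5,30],"twist":[0,-9,0],"gripper":1},{"slide":[-34,10,60],"twist":[0,-18,0],"gripper":1},{"slide":[-51,15,90],"twist":[0,-27,0],"gripper":1},{"slide":[-68,20,120],"twist":[0,-36,0],"gripper":1},{"slide":[-85,25,150],"twist":[0,-45,0],"gripper":1},{"slide":[-102,30,180],"twist":[0,-54,0],"gripper":1},{"slide":[-119,35,210],"twist":[0,-63,0],"gripper":1},{"slide":[-135,40,238],"twist":[0,-72,0],"gripper":1}]' 30; python3 -c "
from h import *
where();print(delta(-10,-200,130,45))"
```

```text
t: 1.2
eef_pos: [0.3884, -0.3817, 0.1912]
tool_rot: [-1.571, -0.024, 0.024]
wrist_force: [0.1, -0.6, -0.4]
finger_gap: -0.0002
t 1.2 jig [-208.8 -385.4  191.2] dir [ 0.  0. -1.] x [ 1.   -0.07  0.  ] F [ 0.1 -0.6 -0.4] gap -0.0002
q [ 0.96  0.47 -0.39  1.84  0.22  0.88  0.49]
(array([184.4,  61.2, 199.7]), array([45. , -4. ,  1.7]))
```

```bash
python3 -m crank '[{"slide":[24,7,26],"twist":[6,-0.5,0.2],"gripper":1},{"slide":[48,14,52],"twist":[12,-1,0.4],"gripper":1},{"slide":[72,21,78],"twist":[18,-1.6,0.7],"gripper":1},{"slide":[96,28,104],"twist":[24,-2.1,0.9],"gripper":1},{"slide":[120,36,130],"twist":[30,-2.7,1.1],"gripper":1},{"slide":[144,45,156],"twist":[36,-3.2,1.3],"gripper":1},{"slide":[168,54,182],"twist":[42,-3.7,1.5],"gripper":1},{"slide":[184,61,200],"twist":[45,-4,1.7],"gripper":1}]'; python3 -c "
from h import *
where();print(tipth(2),tipth(4)); print(delta(-10,-155,36,45));print(delta(-10,-112,36,45))"
```

```text
t: 2.2
eef_pos: [0.567, -0.1773, 0.1291]
tool_rot: [-0.781, -0.037, 0.095]
wrist_force: [0.2, 0.6, 0.2]
finger_gap: -0.0004
t 2.2 jig [  -9.7 -200.9  129.1] dir [ 0.    0.71 -0.7 ] x [ 1.   -0.01 -0.  ] F [0.2 0.6 0.2] gap -0.0004
q [ 0.87  0.97 -0.62  1.42 -0.19  1.27  0.57]
(np.float64(-103.09593448062436), np.float64(36.663464361642546)) (np.float64(-103.01614917767827), np.float64(40.853608713674554))
(array([ -0.4,  98.1, -33.8]), array([-0.2, -0.3,  0.2]))
(array([ -0.7, 128.7,  -3.5]), array([-0.2, -0.3,  0.2]))
```

```bash
python3 -m crank '[{"slide":[0,20,-7],"twist":[0,0,0],"gripper":1},{"slide":[0,40,-14],"twist":[0,0,0],"gripper":1},{"slide":[0,60,-21],"twist":[0,0,0],"gripper":1},{"slide":[0,80,-28],"twist":[0,0,0],"gripper":1},{"slide":[0,98,-34],"twist":[0,0,0],"gripper":1},{"slide":[0,109,-23],"twist":[0,0,0],"gripper":1},{"slide":[0,119,-13],"twist":[0,0,0],"gripper":1},{"slide":[0,125,-7],"twist":[0,0,0],"gripper":1}]'
python3 - <<'E'
from h import *
where()
print("next",[ (th,np.round(tipth(th),1),delta(-10,*tipth(th),45)[0]) for th in (2,6,12,20)])
for n in ["scene","top"]:
    c=capture(n)["img"]
    a=c[140:260,150:320] if n=="scene" else c[140:270,190:360]
    cv2.imwrite(f"pics/{n}1.png",cv2.resize(a,None,fx=4,fy=4,interpolation=cv2.INTER_CUBIC))
E
```

```text
t: 3.2
eef_pos: [0.5583, -0.0939, 0.0378]
tool_rot: [-0.785, -0.039, 0.095]
wrist_force: [-0.4, 0.7, 0.6]
finger_gap: -0.0001
t 3.2 jig [  -9.5 -117.    37.8] dir [ 0.    0.71 -0.71] x [ 1. -0.  0.] F [-0.3  0.7  0.6] gap -0.0001
q [ 0.81  1.05 -0.63  1.58 -0.19  1.01  0.58]
next [(2, array([-103.1,   36.7]), array([-0.6, 10.6,  9. ])), (6, array([-102.8,   45. ]), array([-0.6,  4.9, 15.2])), (12, array([-101.2,   57.5]), array([-0.6, -2.8, 25.1])), (20, array([-97.2,  73.8]), array([ -0.6, -11.4,  39.5]))]
```

View pics/scene1.png

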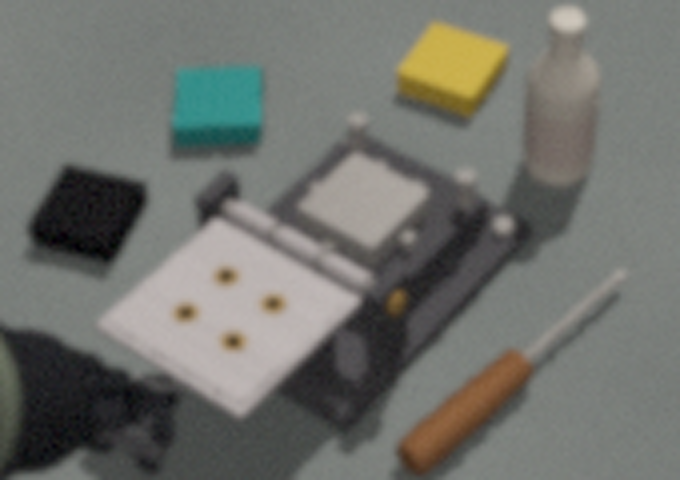

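View pics/top1.png

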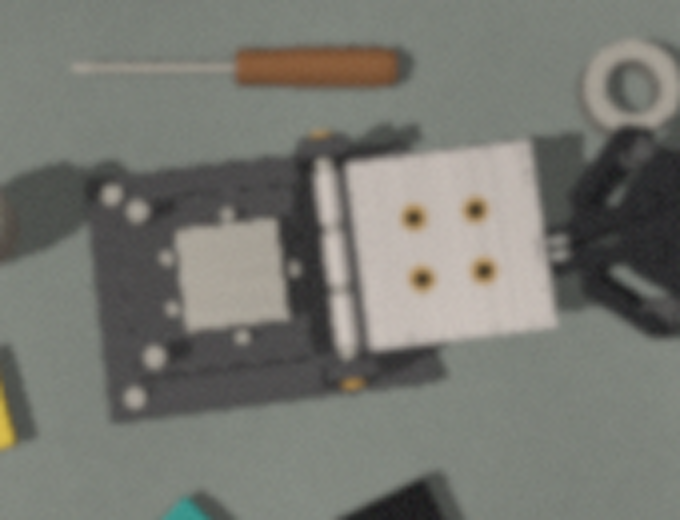

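The top view shows the fingertip going under the middle of the free edge, at about (555,245) in the crop. The collar is at (630,85), with the knuckles above it and clear. Next comes the lift.

```bash
cat > nx.py <<'E'
from h import *
import sys
# args: list of th:phi:r ; prints the deltas from the present pose
for a in sys.argv[1:]:
    th,phi,r=map(float,a.split(":")); d=delta(-10,*tipth(th,phi=phi,r=r,L=120-r),phi); print(a,d[0],d[1])
E
python3 nx.py 3:45:85 6:45:85 9:45:85 12:45:85 15:45:85 18:45:85 21:45:85 24:45:85
```

```text
3:45:85 [-0.4  9.2 10.7] [-0.  -0.2  0.2]
6:45:85 [-0.4  4.9 15.4] [-0.  -0.2  0.2]
9:45:85 [-0.4  1.  20.2] [-0.  -0.2  0.2]
12:45:85 [-0.4 -2.8 25.3] [-0.  -0.2  0.2]
15:45:85 [-0.4 -6.2 30.5] [-0.  -0.2  0.2]
18:45:85 [-0.5 -9.4 36. ] [-0.  -0.2  0.2]
21:45:85 [ -0.5 -12.3  41.5] [-0.  -0.2  0.2]
24:45:85 [ -0.5 -14.9  47.3] [-0.  -0.2  0.2]
```

```bash
python3 -m crank '[{"slide":[0,9,6],"twist":[0,0,0],"gripper":1},{"slide":[0,9,11],"twist":[0,0,0],"gripper":1},{"slide":[0,5,15],"twist":[0,0,0],"gripper":1},{"slide":[0,1,20],"twist":[0,0,0],"gripper":1},{"slide":[0,-3,25],"twist":[0,0,0],"gripper":1},{"slide":[0,-6,30],"twist":[0,0,0],"gripper":1},{"slide":[0,-9,36],"twist":[0,0,0],"gripper":1},{"slide":[0,-12,41],"twist":[0,0,0],"gripper":1}]'; python3 -c "
from h import *
where();print(tipth(21))
c=capture('scene')['img'][140:260,150:320];cv2.imwrite('pics/s2.png',cv2.resize(c,None,fx=4,fy=4))"; python3 nx.py 21:45:85 24:45:85 27:45:85 30:45:85 34:45:85 38:45:85 42:45:85 46:45:85 50:45:85
```

```text
t: 4.3
eef_pos: [0.5562, -0.0749, 0.0749]
tool_rot: [-0.785, -0.038, 0.094]
wrist_force: [-0.2, -3.6, -3.0]
finger_gap: -0.0002
t 4.3 jig [ -9.7 -98.   74.9] dir [ 0.    0.71 -0.71] x [ 1.   -0.01 -0.  ] F [-0.6 -3.5 -3. ] gap -0.0002
q [ 0.8   0.98 -0.65  1.62 -0.21  1.01  0.55]
(np.float64(-96.49256022936828), np.float64(75.74292030486603))
21:45:85 [-0.5  0.7  0.9] [ 0.  -0.2  0.2]
24:45:85 [-0.5 -1.9  6.7] [ 0.  -0.2  0.2]
27:45:85 [-0.5 -4.2 12.5] [ 0.  -0.2  0.2]
30:45:85 [-0.6 -6.2 18.5] [ 0.  -0.2  0.2]
34:45:85 [-0.6 -8.3 26.6] [ 0.  -0.2  0.2]
38:45:85 [-0.6 -9.9 34.8] [ 0.  -0.2  0.2]
42:45:85 [ -0.6 -10.9  43.1] [ 0.  -0.2  0.2]
46:45:85 [ -0.7 -11.4  50.9] [ 0.  -0.2  0.2]
50:45:85 [ -0.7 -11.3  56.8] [ 0.  -0.2  0.2]
```

View pics/s2.png

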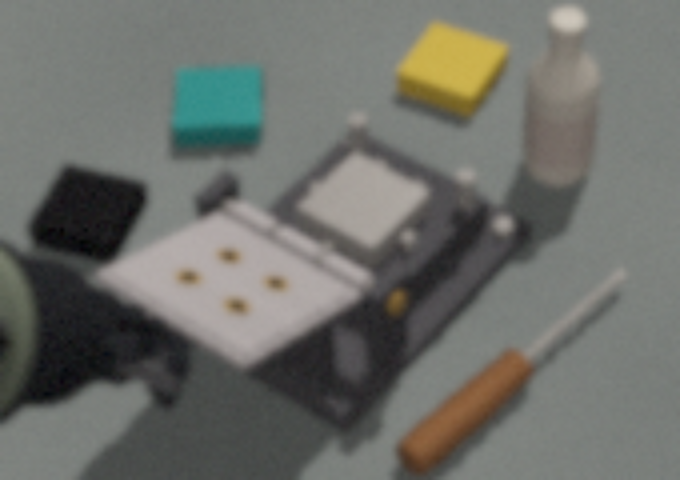

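The plate is lifting (free edge at about (170,320) in the crop) with 4.6 N on the tool.

```bash
python3 -m crank '[{"slide":[0,0,4],"twist":[0,0,0],"gripper":1},{"slide":[0,-3,9],"twist":[0,0,0],"gripper":1},{"slide":[0,-5,15],"twist":[0,0,0],"gripper":1},{"slide":[0,-7,22],"twist":[0,0,0],"gripper":1},{"slide":[0,-9,29],"twist":[0,0,0],"gripper":1},{"slide":[0,-10,36],"twist":[0,0,0],"gripper":1},{"slide":[0,-11,43],"twist":[0,0,0],"gripper":1},{"slide":[0,-11,50],"twist":[0,0,0],"gripper":1}]'; python3 -c "
from h import *
where()"; python3 nx.py 46:45:85 50:45:85 55:45:85 60:45:85 65:45:85 70:45:85 75:45:85 80:45:85 85:45:85
```

```text
t: 5.35
eef_pos: [0.5535, -0.047, 0.118]
tool_rot: [-0.785, -0.039, 0.094]
wrist_force: [1.4, -6.0, -1.3]
finger_gap: -0.0002
t 5.35 jig [ -9.4 -69.9 118. ] dir [ 0.    0.71 -0.71] x [ 1.   -0.01 -0.  ] F [ 0.7 -6.1 -1.3] gap -0.0002
q [ 0.79  0.91 -0.68  1.66 -0.25  1.02  0.51]
46:45:85 [-0.6 -1.   1.3] [-0.  -0.3  0.2]
50:45:85 [-0.6 -1.   7.2] [-0.  -0.3  0.2]
55:45:85 [-0.6 -0.3 14.6] [-0.  -0.3  0.2]
60:45:85 [-0.7  0.9 21.9] [-0.  -0.3  0.2]
65:45:85 [-0.7  2.8 29.1] [-0.  -0.3  0.2]
70:45:85 [-0.7  5.4 36.1] [-0.  -0.3  0.2]
75:45:85 [-0.8  8.5 42.8] [-0.  -0.3  0.2]
80:45:85 [-0.8 12.2 49.3] [-0.  -0.3  0.2]
85:45:85 [-0.9 16.4 55.4] [-0.  -0.3  0.2]
```

```bash
python3 -m crank '[{"slide":[0,-1,7],"twist":[0,0,0],"gripper":1},{"slide":[0,0,14],"twist":[0,0,0],"gripper":1},{"slide":[0,1,21],"twist":[0,0,0],"gripper":1},{"slide":[0,3,28],"twist":[0,0,0],"gripper":1},{"slide":[0,5,35],"twist":[0,0,0],"gripper":1},{"slide":[0,8,41],"twist":[0,0,0],"gripper":1},{"slide":[0,11,47],"twist":[0,0,0],"gripper":1},{"slide":[0,14,53],"twist":[0,0,0],"gripper":1}]'; python3 -c "
from h import *
where()
c=capture('scene')['img'][140:260,150:320];cv2.imwrite('pics/s3.png',cv2.resize(c,None,fx=4,fy=4))"; python3 nx.py 82:45:85 86:45:85 90:45:85 95:45:85 100:45:85 105:45:85 110:45:85 115:45:85 120:45:85
```

```text
t: 6.35
eef_pos: [0.5488, 0.0004, 0.1453]
tool_rot: [-0.784, -0.038, 0.094]
wrist_force: [0.5, -3.4, -3.4]
finger_gap: 0.0001
t 6.35 jig [ -9.1 -22.3 145.3] dir [ 0.    0.71 -0.71] x [ 1.   -0.01 -0.  ] F [ 0.1 -3.5 -3.4] gap 0.0001
q [ 0.75  0.85 -0.72  1.72 -0.29  0.98  0.46]
82:45:85 [-0.9 -1.  -2.2] [-0.  -0.2  0.2]
86:45:85 [-0.9  2.5  2.6] [-0.  -0.2  0.2]
90:45:85 [-0.9  6.4  7.1] [-0.  -0.2  0.2]
95:45:85 [-1.  11.6 12.4] [-0.  -0.2  0.2]
100:45:85 [-1.  17.3 17.2] [-0.  -0.2  0.2]
105:45:85 [-1.  23.3 21.4] [-0.  -0.2  0.2]
110:45:85 [-1.1 29.8 25.2] [-0.  -0.2  0.2]
115:45:85 [-1.1 36.5 28.3] [-0.  -0.2  0.2]
120:45:85 [-1.1 43.4 30.9] [-0.  -0.2  0.2]
```

View pics/s3.png

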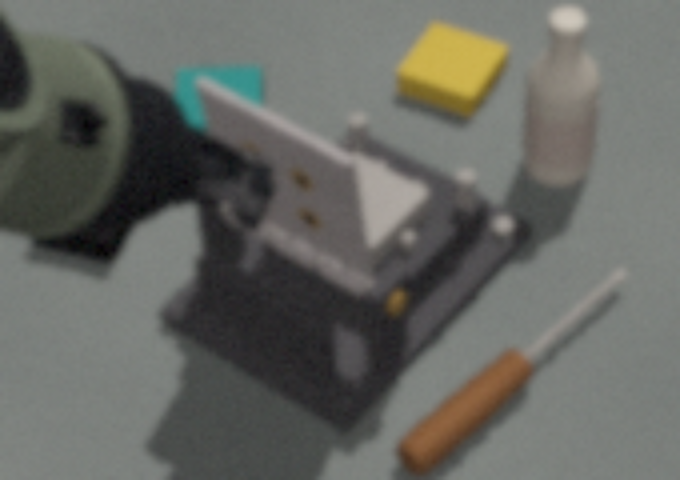

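The plate is nearly upright, with the tip on its -y face at about (260,185) in the crop. Carrying on past vertical.

```bash
python3 -m crank '[{"slide":[0,2.5,2.5],"twist":[0,0,0],"gripper":1},{"slide":[0,6.5,7],"twist":[0,0,0],"gripper":1},{"slide":[0,11,11.5],"twist":[0,0,0],"gripper":1},{"slide":[0,16,16],"twist":[0,0,0],"gripper":1},{"slide":[0,21,20],"twist":[0,0,0],"gripper":1},{"slide":[0,26.5,23.5],"twist":[0,0,0],"gripper":1},{"slide":[0,32,26.5],"twist":[0,0,0],"gripper":1},{"slide":[0,38,29],"twist":[0,0,0],"gripper":1}]'; python3 -c "
from h import *
where()"; python3 nx.py 115:45:85 119:45:85 123:43:85 127:41:85 131:39:85 134:37:85 137:35:85 140:33:85 143:31:85
```

```text
t: 7.4
eef_pos: [0.544, 0.0476, 0.1388]
tool_rot: [-0.784, -0.038, 0.095]
wrist_force: [2.6, -1.7, 1.5]
finger_gap: 0.0
t 7.4 jig [ -8.9  25.2 138.8] dir [ 0.    0.71 -0.71] x [ 1.   -0.01 -0.  ] F [ 2.4 -2.   1.5] gap 0.0
q [ 0.7   0.84 -0.74  1.78 -0.31  0.89  0.43]
115:45:85 [-1.1 -1.3  0.4] [-0.  -0.3  0.2]
119:45:85 [-1.1  4.3  2.5] [-0.  -0.3  0.2]
123:43:85 [-1.2  9.6  4.2] [-2.  -0.3  0.2]
127:41:85 [-1.2 15.   5.5] [-4.  -0.3  0.2]
131:39:85 [-1.2 20.5  6.4] [-6.  -0.3  0.2]
134:37:85 [-1.2 24.5  6.9] [-8.  -0.3  0.2]
137:35:85 [-1.2 28.6  7.1] [-10.   -0.3   0.2]
140:33:85 [-1.2 32.7  7.1] [-12.   -0.3   0.2]
143:31:85 [-1.3 36.7  6.9] [-14.   -0.3   0.2]
```

```bash
python3 -m crank '[{"slide":[0,4,2.5],"twist":[0,0,0],"gripper":1},{"slide":[0,9,4],"twist":[-2,0,0],"gripper":1},{"slide":[0,14,5.5],"twist":[-4,0,0],"gripper":1},{"slide":[0,19,6],"twist":[-6,0,0],"gripper":1},{"slide":[0,23.5,7],"twist":[-8,0,0],"gripper":1},{"slide":[0,28,7],"twist":[-10,0,0],"gripper":1},{"slide":[0,32.5,7],"twist":[-12,0,0],"gripper":1},{"slide":[0,36.5,7],"twist":[-14,0,0],"gripper":1}]'; python3 -c "
from h import *
where()
c=capture('scene')['img'][140:260,150:320];cv2.imwrite('pics/s4.png',cv2.resize(c,None,fx=4,fy=4))"; python3 nx.py 143:31:85 146:29:85 149:27:85 152:25:85 155:23:85 158:21:85 161:18:85 164:15:85 167:12:85
```

```text
t: 8.4
eef_pos: [0.5409, 0.078, 0.1179]
tool_rot: [-1.031, -0.051, 0.091]
wrist_force: [-1.4, -1.7, 0.0]
finger_gap: 0.0001
t 8.4 jig [ -8.8  55.8 117.9] dir [ 0.    0.51 -0.86] x [ 1.   -0.01 -0.  ] F [-1.6 -1.5  0. ] gap 0.0001
q [ 0.49  0.72 -0.62  1.86 -0.21  0.73  0.25]
143:31:85 [-1.2 -0.1 -0.9] [ 0.2 -0.2  0.1]
146:29:85 [-1.2  4.  -0.4] [-1.8 -0.2  0.1]
149:27:85 [-1.2  8.   0. ] [-3.8 -0.2  0.1]
152:25:85 [-1.2 12.1  0.1] [-5.8 -0.2  0.1]
155:23:85 [-1.3 16.2  0.1] [-7.8 -0.2  0.1]
158:21:85 [-1.3 20.2 -0.2] [-9.8 -0.2  0.1]
161:18:85 [-1.3 24.1 -0.7] [-12.8  -0.2   0.1]
164:15:85 [-1.3 27.9 -1.4] [-15.8  -0.2   0.1]
167:12:85 [-1.3 31.7 -2.3] [-18.8  -0.2   0.1]
```

View pics/s4.png

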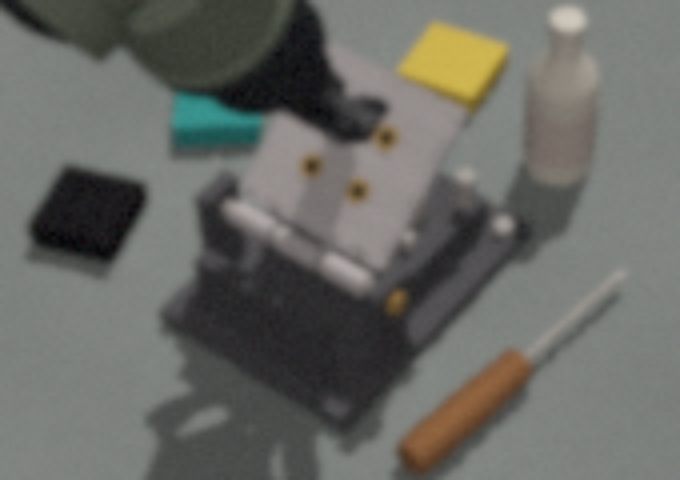

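The plate is past vertical and leaning toward the nest, still resting where the tip holds it at about (355,120) in the crop. Lowering on slowly.

```bash
python3 -m crank '[{"slide":[0,4,-0.5],"twist":[-2,0,0],"gripper":1},{"slide":[0,8,0],"twist":[-4,0,0],"gripper":1},{"slide":[0,12,0],"twist":[-6,0,0],"gripper":1},{"slide":[0,15.5,0],"twist":[-8,0,0],"gripper":1},{"slide":[0,19,0],"twist":[-10,0,0],"gripper":1},{"slide":[0,22.5,-0.5],"twist":[-13,0,0],"gripper":1},{"slide":[0,26,-1],"twist":[-16,0,0],"gripper":1},{"slide":[0,29,-2],"twist":[-18,0,0],"gripper":1}]'; python3 -c "
from h import *
where()"; python3 nx.py 165:13:85 167:12:85 169:10:85 171:8:85 173:6:85 174:4:85 175:3:85 176:2:85 178:1:85 180:0:85
```

```text
t: 9.45
eef_pos: [0.5397, 0.0915, 0.0923]
tool_rot: [-1.345, -0.068, 0.084]
wrist_force: [-0.9, 1.3, 1.8]
finger_gap: 0.0
t 9.45 jig [-8.5 69.3 92.3] dir [ 0.    0.22 -0.97] x [ 1.   -0.01  0.  ] F [-0.7  1.3  1.8] gap 0.0
q [ 0.13  0.63 -0.38  1.91 -0.01  0.62 -0.07]
165:13:85 [-1.5  0.1  1.1] [ 0.1 -0.3  0.1]
167:12:85 [-1.5  2.9  1.3] [-0.9 -0.3  0.1]
169:10:85 [-1.5  5.5  1.4] [-2.9 -0.3  0.1]
171:8:85 [-1.5  8.1  1.4] [-4.9 -0.3  0.1]
173:6:85 [-1.5 10.6  1.3] [-6.9 -0.3  0.1]
174:4:85 [-1.5 11.7  1.3] [-8.9 -0.3  0.1]
175:3:85 [-1.5 13.   1.2] [-9.9 -0.3  0.1]
176:2:85 [-1.5 14.3  1.1] [-10.9  -0.3   0.1]
178:1:85 [-1.5 17.1  0.8] [-11.9  -0.3   0. ]
180:0:85 [-1.5 19.8  0.3] [-12.9  -0.3   0. ]
```

```bash
python3 -m crank '[{"slide":[0,2,1],"twist":[-1,0,0],"gripper":1},{"slide":[0,4,1],"twist":[-2,0,0],"gripper":1},{"slide":[0,6,1],"twist":[-4,0,0],"gripper":1},{"slide":[0,8,1],"twist":[-5,0,0],"gripper":1},{"slide":[0,10,1],"twist":[-7,0,0],"gripper":1},{"slide":[0,12,1],"twist":[-9,0,0],"gripper":1},{"slide":[0,13,1],"twist":[-10,0,0],"gripper":1},{"slide":[0,14,1],"twist":[-11,0,0],"gripper":1}]'; python3 -c "
from h import *
where()
c=capture('scene')['img'][140:260,150:320];cv2.imwrite('pics/s5.png',cv2.resize(c,None,fx=4,fy=4))"; python3 nx.py 178:1:85 180:0:85
```

```text
t: 10.45
eef_pos: [0.5392, 0.095, 0.0786]
tool_rot: [-1.535, -0.076, 0.08]
wrist_force: [0.0, 0.5, 1.7]
finger_gap: -0.0003
t 10.45 jig [-8.7 72.8 78.6] dir [-0.    0.03 -1.  ] x [ 1.   -0.01 -0.  ] F [0.1 0.5 1.7] gap -0.0003
q [-0.12  0.62 -0.2   1.92  0.14  0.61 -0.29]
178:1:85 [-1.2  2.8  0.5] [-1.  -0.3 -0. ]
180:0:85 [-1.2  5.6  0.6] [-2.  -0.3 -0. ]
```

View pics/s5.png

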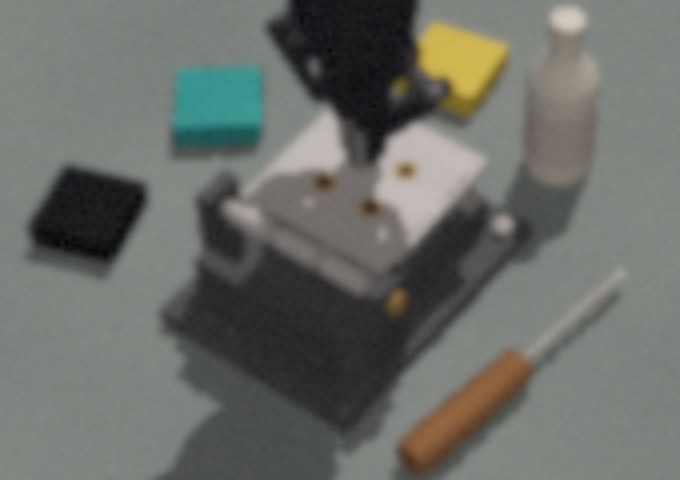

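The plate is almost down, with the vertical tip on it at (365,150) in the crop. Pressing the last millimetres slowly.

```bash
python3 -m crank '[{"slide":[0,0.5,0],"twist":[-0.5,0,0],"gripper":1},{"slide":[0,1,0],"twist":[-1,0,0],"gripper":1},{"slide":[0,1.5,0],"twist":[-1.5,0,0],"gripper":1},{"slide":[0,2,0],"twist":[-2,0,0],"gripper":1},{"slide":[0,2.5,0],"twist":[-2,0,0],"gripper":1},{"slide":[0,3,0],"twist":[-2,0,0],"gripper":1},{"slide":[0,3.5,0],"twist":[-2,0,0],"gripper":1},{"slide":[0,4,0],"twist":[-2,0,0],"gripper":1}]'; python3 -c "
from h import *
where()"
```

```text
t: 11.5
eef_pos: [0.5392, 0.0951, 0.0747]
tool_rot: [-1.569, -0.078, 0.079]
wrist_force: [0.8, 1.8, 1.9]
finger_gap: 0.0
t 11.5 jig [-8.7 72.9 74.7] dir [-0.  0. -1.] x [ 1.   -0.01 -0.  ] F [1.  1.7 1.9] gap 0.0
q [-0.16  0.62 -0.17  1.92  0.17  0.61 -0.33]
```

```bash
python3 -m crank '[{"slide":[0,0.3,0],"twist":[0,0,0],"gripper":1},{"slide":[0,0.6,0],"twist":[0,0,0],"gripper":1},{"slide":[0,0.9,0],"twist":[0,0,0],"gripper":1},{"slide":[0,1.2,0],"twist":[0,0,0],"gripper":1},{"slide":[0,1.5,0],"twist":[0,0,0],"gripper":1},{"slide":[0,1.8,0],"twist":[0,0,0],"gripper":1},{"slide":[0,1.8,0],"twist":[0,0,0],"gripper":1},{"slide":[0,1.8,0],"twist":[0,0,0],"gripper":1}]'; python3 -c "
from h import *
where()"
```

```text
t: 12.5
eef_pos: [0.5392, 0.0952, 0.0731]
tool_rot: [-1.569, -0.078, 0.079]
wrist_force: [-0.3, 0.9, 4.2]
finger_gap: -0.0003
t 12.5 jig [-8.7 73.  73.1] dir [-0.  0. -1.] x [ 1.   -0.01 -0.  ] F [-0.2  0.9  4.2] gap -0.0003
q [-0.16  0.63 -0.16  1.92  0.17  0.61 -0.34]
```

```bash
python3 -m crank '[{"slide":[0,0.2,0],"twist":[0,0,0],"gripper":1},{"slide":[0,0.4,0],"twist":[0,0,0],"gripper":1},{"slide":[0,0.6,0],"twist":[0,0,0],"gripper":1},{"slide":[0,0.6,0],"twist":[0,0,0],"gripper":1},{"slide":[0,0.6,0],"twist":[0,0,0],"gripper":1},{"slide":[0,0.6,0],"twist":[0,0,0],"gripper":1},{"slide":[0,0.6,0],"twist":[0,0,0],"gripper":1},{"slide":[0,0.6,0],"twist":[0,0,0],"gripper":1}]'; python3 -c "
from h import *
where()"
```

```text
t: 13.5
eef_pos: [0.5393, 0.0952, 0.073]
tool_rot: [-1.569, -0.078, 0.078]
wrist_force: [-5.1, -0.2, 16.4]
finger_gap: 0.0001
t 13.5 jig [-8.6 73.  73. ] dir [-0.  0. -1.] x [ 1.   -0.01 -0.  ] F [-5.1  0.4 16.4] gap 0.0001
q [-0.16  0.63 -0.16  1.92  0.17  0.61 -0.34]
```

The plate is hard on its stop: the TCP didn't move and the force rose to 16 N. Retracting straight up, slowly at first.

```bash
python3 -m crank '[{"slide":[0,-1,0],"twist":[0,0,0],"gripper":1},{"slide":[0,-4,0],"twist":[0,0,0],"gripper":1},{"slide":[0,-12,0],"twist":[0,0,0],"gripper":1},{"slide":[0,-30,0],"twist":[0,0,0],"gripper":1},{"slide":[0,-60,0],"twist":[0,0,0],"gripper":1},{"slide":[0,-95,0],"twist":[0,0,0],"gripper":1},{"slide":[0,-130,0],"twist":[0,0,0],"gripper":1},{"slide":[0,-150,0],"twist":[0,0,0],"gripper":1}]'
python3 -m crank '[{"slide":[-20,0,-30],"twist":[0,0,0],"gripper":1},{"slide":[-40,0,-60],"twist":[0,0,0],"gripper":1},{"slide":[-60,0,-100],"twist":[0,0,0],"gripper":1},{"slide":[-80,0,-140],"twist":[0,0,0],"gripper":1},{"slide":[-90,0,-180],"twist":[0,0,0],"gripper":1},{"slide":[-100,0,-220],"twist":[0,0,0],"gripper":1},{"slide":[-100,0,-230],"twist":[0,0,0],"gripper":1},{"slide":[-100,0,-230],"twist":[0,0,0],"gripper":1}]'
python3 - <<'E'
from h import *
where()
for n in ["scene","top"]:
    c=capture(n)["img"]
    a=c[140:310,150:320] if n=="scene" else c[140:300,140:370]
    cv2.imwrite(f"pics/{n}9.png",cv2.resize(a,None,fx=3.4,fy=3.4,interpolation=cv2.INTER_CUBIC))
E
```

```text
t: 14.5
eef_pos: [0.5397, 0.0952, 0.2254]
tool_rot: [-1.569, -0.08, 0.077]
wrist_force: [0.8, -0.1, 0.5]
finger_gap: 0.0
t: 15.5
eef_pos: [0.4628, -0.1436, 0.223]
tool_rot: [-1.569, -0.078, 0.078]
wrist_force: [-0.5, -0.1, -0.4]
finger_gap: 0.0002
t 15.5 jig [-109.7 -156.5  223. ] dir [ 0.  0. -1.] x [ 1.   -0.01  0.  ] F [-0.5 -0.1 -0.4] gap 0.0002
q [ 0.28  0.31 -0.13  1.96  0.05  0.87  0.23]
```

View pics/scene9.png

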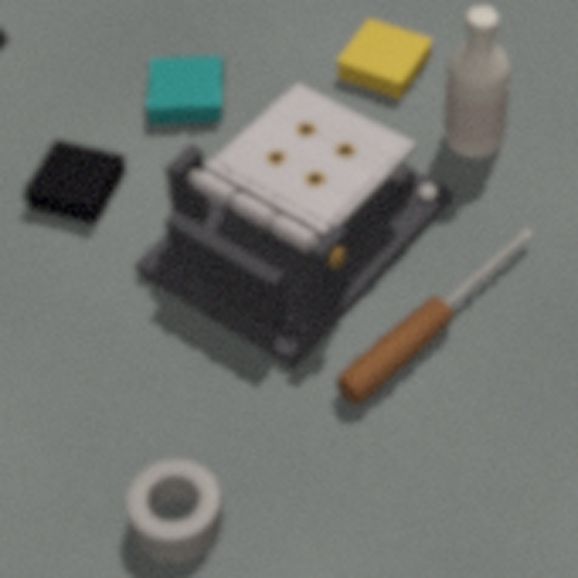

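View pics/top9.png

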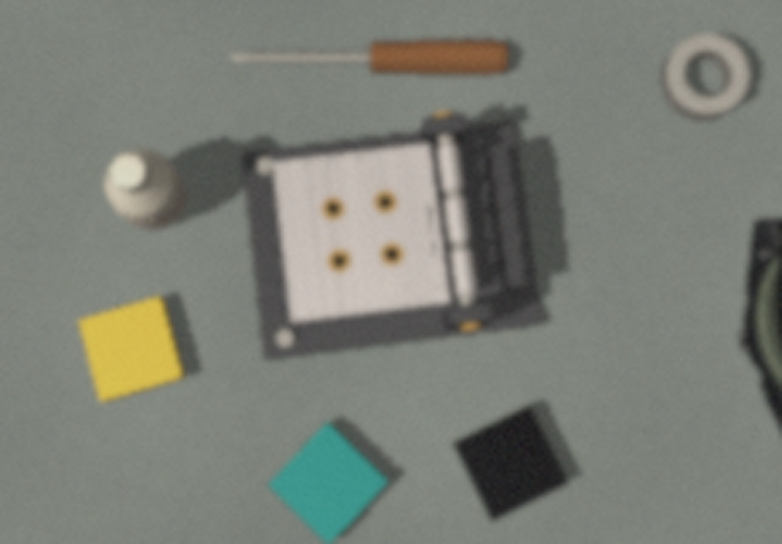

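Both views show the plate flat over the nest, with its bushes at about (360,230) in the top crop. The bottle at (178,190), the collar at (348,162) and the screwdriver are at their first pixels, and the robot is clear.

```bash
python3 -c "
from rig import *
job_done(); print(observe()['t'])"
```

```text
the job is handed in; nothing more can be done
the job is handed in; nothing more can be done
```

The drill plate now lies flat over the blank, and I handed the job in at about 15.6 s. With the fingers shut, I hooked a fingertip under the free edge, pushed the plate up and over the spine, and lowered it slowly. I then pressed it onto its stop and withdrew.

**Plate:** the tip stopped at 73.0 mm, which is the height of the closed plate's top, while the force rose from 4 to 16 N. Force readings at the end of each earlier move were about 6 N or less. After I withdrew, the force was back to about zero and both cameras showed the plate flat.

**Bystanders:** the bottle and collar are at the same pixels as at the start. The screwdriver and the yellow, turquoise and black look-alikes look unmoved by eye.

**Not checked directly:** the blank can't be seen under the closed plate. I never touched it, and it was in place in the last pictures that showed it, taken as the plate reached upright. The plate also closed fully, so I take the blank to be still seated.

No check failed or disagreed.

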